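# Load the culture plate into the plate incubator

## Robot

A 6-joint arm with a two-finger parallel gripper is mounted at the origin on the work surface. World frame = base frame: x ahead of the robot, y to its left, z up, the work surface at z = 0. Lengths are in mm, angles in rad, forces in N, time in s.
With the tool pointing down it reaches from about 350 to 975 mm from the base axis. Payload 7.1 kg.
Tool frame: the origin (TCP) lies between the finger pads; the fingertips stand 25 mm ahead of it and the grasp point (between the pads) lies 6 mm ahead of it; z points along the fingers, x is the direction in which the jaws open and shut, and the axes are right-handed (so a half turn about z gives the same grasp; the last joint's range is limited). The gripper opens to 88 mm and grips with 3 to 60 N. Pads are 20 mm wide; open, the fingers measure 115 mm over their backs; the gripper's body (75 mm by 178 mm) begins 61 mm behind the grasp point.
Start: joints at [1.145, 0.423, 1.63, -0, 1.089, -0.019], TCP at [247.263, 573.991, 247.675] pointing down, gripper open.
Joint ranges: [-3, 3], [-0.9, 2.11], [0.09, 2.58], [-1.31, 4.45], [0.11, 2.69], [-2.54, 2.54]. Speed limits (rad/s): [2.39, 2.39, 3.01, 3.14, 3.14, 3.14].

## Interface

Orientations are given as a unit quaternion [x, y, z, w].
In Python, from cell import telemetry, optics, robot gives the robot as it stands. The module is installed in compiled form; this text tells all that it offers.
- The arm moves only by the shell command python3 -m handwheel 'ROWS' [FORCE]. ROWS is JSON, one flat list of numbers, 5 for each row, row after row: the closure, from -1 (fully open) to 1 (shut), so that 0 is half open, then the shift along the tool's x, y, z in mm, then the turn about the tool's z in rad. A call has 1 to 5 rows; each row shifts and turns the pose as measured when the row begins, along the tool's axes as they then stand; what a row does not reach is not made up. A row lasts 1/10 s, in which the tool goes at most 50 mm and 8.59 degrees, less where a joint would pass 70% of its speed; a pose out of reach is approached as far as the arm can. A call with a gripper value outside its range is refused whole. The fingers move at their own pace and stop on an object; FORCE is the grip in N (left out, the last holds). Time passes only in rows, so rows that do not move let the fingers close. It gives the time, the measured TCP pose, the force and the opening at its end, in the units of the state.
- telemetry.state(): the state, without advancing time (a new reading comes with each control period).
- optics.capture(name): name is "scene" or "top" or "wrist"; returns a dict with "pixels" (420x560x3 uint8, blue, green, red), "depth" (420x560 float32, mm along the optical axis (not along the pixel's ray), 0 where there is no reading), "fx", "fy", "cx", "cy" (pixels), "k1" (the pictures are not rectified: a ray, as slopes to the right and down, at radius r is drawn at 1 + k1 r^2 times it, then the intrinsics apply), "T" (4x4, takes a point from camera to world coordinates). Camera axes: x right, y down, z forward; pixel columns grow to the right and rows downward; lengths in mm; the calibration is good to about 2 mm. A picture is of the moment at which its call begins.
- robot.hand_in(): hands the job in, once; it reports no verdict.
The state is a dict: "time_s": time; "qpos": joint angles; "qvel": joint speeds; "tau": joint torques, N m; "tool_pos": TCP position; "tcp_rot": TCP orientation; "contact_force": force on the tool from outside, world axes, zero at the start; "wrist_torque": the same for the moment, N m; "opening": finger opening in mm.
Only numpy, scipy, OpenCV 4.12 (cv2) and the standard library are available. Lean on these libraries where they do the work, as an engineer would, in place of code of your own. Each camera call takes 0.05 s, during which the arm holds its last target.

## Task

Load the white culture plate into the plate incubator: lift the blue lid off by its knob and set it down, knob up and without dropping it, in the middle of the green bench mat. Then slide the plate flat along the loading shelf, fully home into the chamber, until the orange spring catch has clicked back behind it. Leave the dishes, tube rack and bottle where they stand.

Things in the scene. Friction and masses are not known exactly. Their poses are not given: they have to be found in the camera images.
- lid_knob (a point): Centre of the lid's knob head: black upright cylinder 34 mm across, 20 mm high, on an 18 mm steel stem. The loose blue lid is an upside-down shallow box 170 (its x) x 125 mm (y), balanced under the knob, about 0.32 kg; its top is 27 mm below this point, its rim 65 mm below. It covers the chamber with 3 mm play and bars its mouth; it lifts straight up, clear after 40 mm. z up.
- mat_center (a point): Centre of the top face of the green bench mat, 190 mm (its x) by 230 mm (its y), 3 mm thick, fixed to the bench; z is up. The lid fits on it with its length along either axis; along the mat's y leaves the most room.
- plate_center (a point): Centre, half-way up, of the loose white 24-well plate with red wells: 128 mm long (its x), 85.5 wide (y), 20 high, about 0.13 kg, flat on the steel deck. Too wide to grasp: pushed on the middle of its outer (-x) end, along its +x. At the start it lies on the loading shelf, in line with the chamber, 5 to 18 mm short of the lid, outer end overhanging the shelf's edge by 18 to 30 mm.
- seat (a point): Where plate_center is when the plate is fully home in the incubator's chamber. x points the way the plate is pushed in, y across, z up. The deck the plate slides on is 10 mm below this point. The plate starts 160 to 170 mm before it (-x). The rear wall stops the plate 0.5 mm past home.
- incubator: Fixed white plate incubator; origin on the bench, 61 mm before the seat (x, y, z as the seat's). Flat steel deck at z 80 mm, x -144 to 144, 132 wide: loading shelf with two guide rails 6 mm high at the -x end, chamber at the +x end. Chamber: side walls 30 mm high, 12 thick, 89 apart, x -23 to 125, rear wall beyond, flared open mouth at x -23.
- catch (a joint): Orange spring catch in the chamber's +y side wall by the mouth. 0 = sprung out, 6 mm proud into the plate's way; grows (m) as it is pushed into the wall. The passing plate shoves it aside by its ramp (3 to 7 mm, 2 to 8 N of push). Once the plate's outer end is past its square face, 66 mm before the seat point, it springs back to 0 behind it, leaving the plate 2.5 mm of play.
- dishes_center (a point): Middle (32 mm up) of a stack of four red agar dishes, 92 mm across, 64 mm high, standing loose on the bench. Not to be disturbed.
- rack_center (a point): Point 40 mm up in the centre of a white tube rack with capped tubes, 65 mm (x) by 150 mm (y), 80 mm high, loose on the bench. Not to be disturbed.
- bottle_center (a point): Middle (57 mm up) of an amber bottle with a blue cap, 64 mm across, 115 mm high, loose on the bench. Not to be disturbed.
There are look-alikes about, which are no part of the job. What is meant by the part that bears plate_center is not black or yellow, and is the smaller of those in its own colour.

How it is judged:
By the outcome, as a careful person would: the job done as asked, in the order asked, and still so for the second after the job is handed in, with the robot touching nothing.
It also fails if it takes over 58 s, if anything falls off the work surface, if the arm or the gripper's body presses on something with over 40 N, if the wrist force passes 120 N, or if a joint passes its speed limit or range.

## Working session

There is one attempt and no reset: what is moved stays moved. The work goes in short steps, Python scripts to look and compute and a shell command to move; the robot and the scene stay as the last step left them, time stands still between calls to the robot, and variables do not carry over. Pictures are saved under pics/ and viewed, and the job is handed in when it is done.

```bash
mkdir -p pics; cat > h.py <<'E'
import numpy as np, cv2
from cell import telemetry, optics, robot
def cap(n):
    c=optics.capture(n); np.savez(''+n+'.npz',**{k:np.array(v) for k,v in c.items()}); return c
def load(n): return np.load(''+n+'.npz')
def cloud(c):
    h,w=c['depth'].shape
    K=np.array([[float(c['fx']),0,float(c['cx'])],[0,float(c['fy']),float(c['cy'])],[0,0,1]])
    u,v=np.meshgrid(np.arange(w),np.arange(h))
    p=np.stack([u,v],-1).reshape(-1,1,2).astype(np.float64)
    n=cv2.undistortPoints(p,K,np.array([float(c['k1']),0,0,0,0])).reshape(h,w,2)
    d=c['depth'].astype(float)
    P=np.concatenate([n*d[...,None],d[...,None]],-1)
    T=np.array(c['T']); return P@T[:3,:3].T+T[:3,3]
E
python3 - <<'E'
from h import *
print(telemetry.state())
for n in('scene','top','wrist'):
    c=cap(n); cv2.imwrite(f'pics/{n}0.png',c['pixels']); print(n,c['fx'],c['k1'],np.round(c['T'],3).tolist())
E
```

```text
{'time_s': 0.0, 'qpos': array([ 1.14497472e+00,  4.23816579e-01,  1.63068680e+00, -2.78256805e-05,
        1.08859341e+00, -1.90313243e-02]), 'qvel': array([-0.0007368 , -0.00052077,  0.00118507, -0.00094321, -0.00088833,
       -0.00022228]), 'tau': array([-2.91651158e-03, -5.44642532e+01, -2.73645955e+01,  6.43275375e-02,
        2.30089843e-02, -1.26802602e-04]), 'tool_pos': array([247.07737061, 573.52687005, 246.91807161]), 'tcp_rot': array([ 8.35359480e-01,  5.49703532e-01, -6.29427817e-04,  4.11800186e-04]), 'contact_force': array([ 0.27296155, -0.32184498, -0.18516039]), 'wrist_torque': array([ 0.04477286, -0.0594278 ,  0.04251934]), 'opening': 87.7672630958478}
scene 541.6511333619532 0.04400509128576768 [[0.546, 0.477, -0.689, 1387.085], [0.838, -0.296, 0.459, -517.654], [0.015, -0.827, -0.562, 842.471], [0.0, 0.0, 0.0, 1.0]]
top 404.4874583014715 -0.08483053567191613 [[0.025, -0.992, 0.126, 370.594], [-1.0, -0.025, 0.001, 72.431], [0.002, -0.126, -0.992, 1117.719], [0.0, 0.0, 0.0, 1.0]]
wrist 298.8314704834886 -0.013218248076334625 [[0.396, 0.885, 0.244, 181.453], [0.918, -0.382, -0.106, 601.993], [-0.001, 0.266, -0.964, 384.22], [0.0, 0.0, 0.0, 1.0]]
```

View pics/scene0.png

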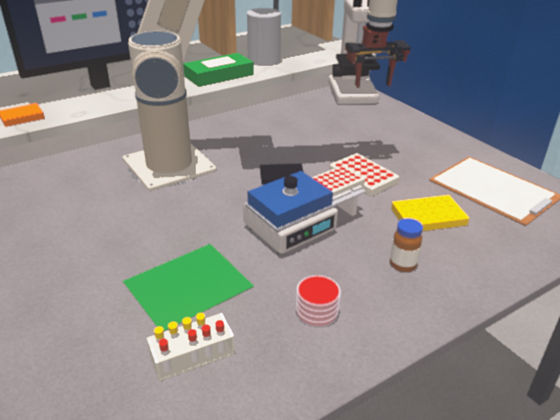

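View pics/top0.png

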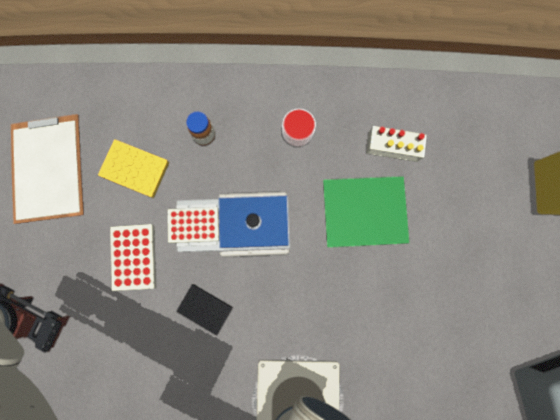

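View pics/wrist0.png

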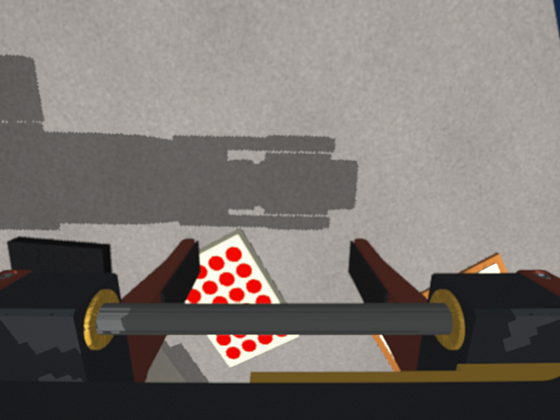

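The top view shows these candidates for the plate: white on the shelf (193,225), white on the bench (132,257), yellow (133,168) and black (204,310). The white one on the shelf fits, because it is in line with the chamber and looks smaller than the other white one. The knob is at (253,220) and the mat at (366,212). I'll confirm the plate with a crop and measurements.

```bash
python3 - <<'E'
from h import *
c=load('top'); W=cloud(c); im=c['pixels']; hsv=cv2.cvtColor(im,cv2.COLOR_BGR2HSV)
cv2.imwrite('pics/crop1.png',cv2.resize(im[150:310,90:310],None,fx=3.5,fy=3.5,interpolation=cv2.INTER_CUBIC))
def rect(m,name):
    p=W[m]; p=p[np.isfinite(p).all(1)]
    z=np.median(p[:,2]); 
    r=cv2.minAreaRect(p[:,:2].astype(np.float32)); print(name,len(p),'z',z.round(1),'med',np.median(p,0).round(1),'rect',np.round(r[0],1),np.round(r[1],1),round(r[2],1))
z=W[...,2]; H,S,V=[hsv[...,i] for i in range(3)]
yy,xx=np.mgrid[:420,:560]
def box(x0,y0,x1,y1): return (xx>=x0)&(xx<=x1)&(yy>=y0)&(yy<=y1)
rect(box(215,190,292,252)&(H>100)&(H<130)&(S>120)&(z>110),'lid')
rect(box(240,205,266,232)&(V<70)&(z>150),'knob')
rect(box(320,170,415,250)&(H>45)&(H<80)&(S>120),'mat')
rect(box(160,203,219,246)&(z>93)&(z<112),'plate')
rect(box(105,220,160,295)&(z>8),'bigplate')
rect(box(280,105,320,150)&(z>50),'dish')
rect(box(365,120,430,165)&(z>30),'rack')
rect(box(185,108,215,135)&(z>95),'bottle')
rect(box(160,185,300,262)&(z>70)&(z<86),'deck')
E
```

```text
lid 3005 z 119.4 med [468.9 126.1 119.4] rect [449.7 125.6] [162.5 166. ] 2.4
knob 114 z 156.3 med [469.3 127.  156.3] rect [470.  126.3] [26.7 28. ] 65.1
mat 5274 z 4.4 med [ 516.1 -178.2    4.4] rect [ 505.2 -104.2] [205.5 393.7] 9.8
plate 1687 z 101.6 med [459.8 280.7 101.6] rect [460.5 281.2] [ 86.1 127.2] 4.0
bigplate 2805 z 28.7 med [372.3 454.7  28.7] rect [388.4 296.1] [174.3 442.5] 5.1
dish 920 z 65.2 med [739.6  15.9  65.2] rect [578.6  20.4] [ 90.5 419.2] 88.1
rack 1328 z 54.4 med [ 705.7 -253.9   54.4] rect [ 590.6 -100.2] [150.8 538.6] 36.2
bottle 409 z 116.4 med [723.3 279.3 116.4] rect [567.7 173.4] [439.5  55.2] 34.3
deck 1386 z 79.2 med [408.  185.9  79.2] rect [466.9 181.9] [164.3 286.6] 3.5
```

```bash
python3 - <<'E'
from h import *
c=load('scene'); im=c['pixels']
cv2.imwrite('pics/crop2.png',cv2.resize(im[140:260,230:420],None,fx=4,fy=4,interpolation=cv2.INTER_CUBIC))
E
```

```text
(no output)
```

View pics/crop1.png

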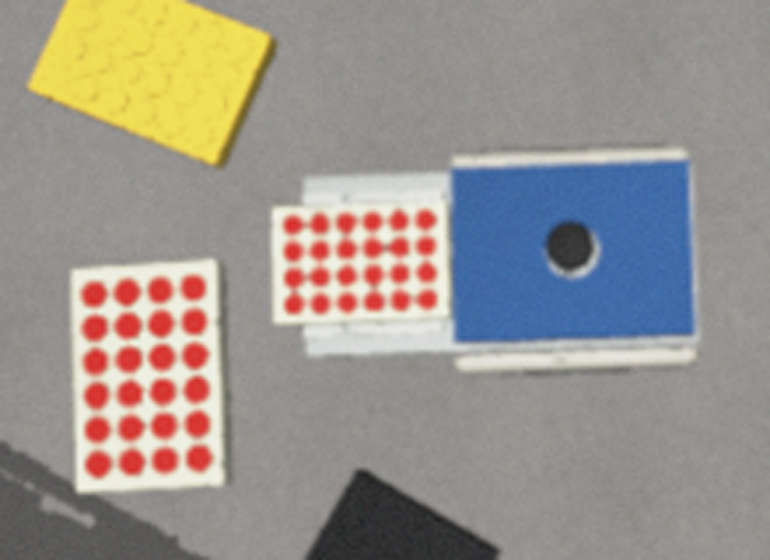

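View pics/crop2.png

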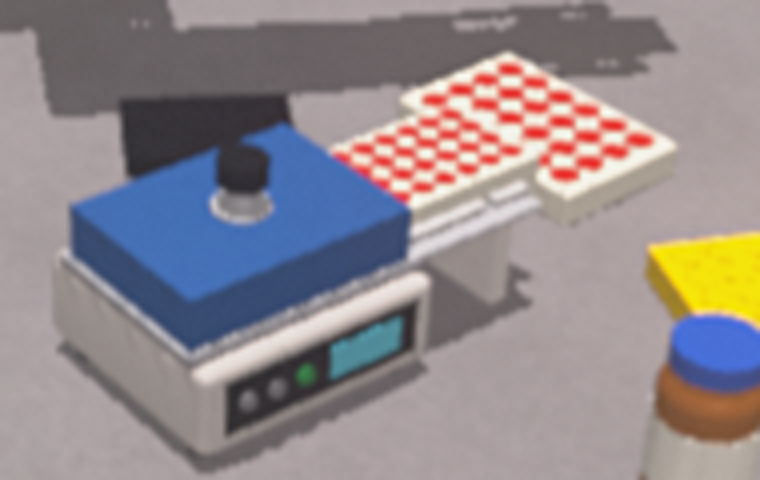

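The crop confirms it. The plate on the shelf measures 127×86 mm and is the smaller of the two white ones. Next I'll refine the poses with cleaner masks.

```bash
cat >> h.py <<'E'
def rect(W,m,name,tol=6):
    m=m.astype(np.uint8); n,l,s,_=cv2.connectedComponentsWithStats(m,connectivity=4)
    m=l==1+np.argmax(s[1:,4]); p=W[m]; z=np.median(p[:,2]); p=p[abs(p[:,2]-z)<tol]
    r=cv2.minAreaRect(p[:,:2].astype(np.float32)); print(name,len(p),'z',z.round(1),'med',np.median(p,0).round(1),'mean',p.mean(0).round(1),'rect',np.round(r[0],1),np.round(r[1],1),round(r[2],2)); return m
E
python3 - <<'E'
from h import *
for n in('top','scene'):
    c=load(n); W=cloud(c); im=c['pixels']; hsv=cv2.cvtColor(im,cv2.COLOR_BGR2HSV)
    z=W[...,2]; x=W[...,0]; y=W[...,1]; H,S,V=[hsv[...,i] for i in range(3)]
    R=lambda x0,x1,y0,y1,z0,z1:(x>x0)&(x<x1)&(y>y0)&(y<y1)&(z>z0)&(z<z1)
    print(n)
    rect(W,R(380,560,20,230,110,126)&(H>100)&(H<130)&(S>110),'lid')
    rect(W,R(440,500,90,160,150,165),'knob')
    rect(W,R(350,680,-350,-20,-5,12)&(H>45)&(H<80)&(S>120),'mat')
    rect(W,R(390,530,200,370,94,110),'plate')
    rect(W,R(280,440,370,540,18,40)&(V>120),'bigplate')
    rect(W,R(680,800,-50,90,58,72),'dish')
    rect(W,R(620,790,-360,-150,60,90),'rack')
    rect(W,R(650,800,210,350,105,125),'bottle')
    rect(W,R(280,450,200,400,5,70)&(V<70),'black')
E
```

```text
top
lid 3013 z 119.4 med [468.8 125.9 119.4] mean [469.  126.7 119.4] rect [470.  126.9] [121.4 166.4] 3.17
knob 150 z 156.3 med [471.2 127.1 156.3] mean [470.9 127.1 156.3] rect [470.6 126.2] [31.2 31.1] 2.13
mat 5227 z 4.3 med [ 516.5 -178.4    4.3] mean [ 517.  -179.1    4.3] rect [ 518.1 -179.8] [185.8 226.8] 4.19
plate 1683 z 101.6 med [459.8 280.8 101.6] mean [460.1 280.8 101.7] rect [460.5 281.2] [ 86.1 127.2] 4.04
bigplate 2365 z 28.8 med [363.3 457.6  28.8] mean [363.3 457.1  28.8] rect [365.7 457.1] [157.6 117.9] 5.07
dish 889 z 65.2 med [740.8  15.8  65.2] mean [741.   15.2  65.2] rect [741.5  15. ] [93.2 89.8] 1.05
rack 39 z 80.2 med [ 683.9 -310.    80.8] mean [ 683.7 -310.1   80.8] rect [ 683.4 -310. ] [15.3 18.2] 46.47
bottle 368 z 116.4 med [725.1 280.6 116.6] mean [725.1 280.5 116.5] rect [725.5 280.1] [56.2 53.6] 46.85
black 125 z 21.3 med [287.7 279.4  21.3] mean [288.8 277.3  21.4] rect [291.4 271.8] [61.6 22.8] 86.87
scene
lid 1747 z 118.6 med [485.7 110.  118.7] mean [480.8 119.2 118.6] rect [471.1 125. ] [133.1 171.3] 2.42
knob 103 z 155.4 med [474.2 124.9 155.
[... 370 characters left out ...]
57.9 121.4] 3.94
dish 1119 z 63.1 med [747.8  12.5  63.1] mean [747.4  12.6  63.1] rect [745.   14.4] [91.1 91.1] 50.05
rack 162 z 77.8 med [ 710.  -312.5   78.8] mean [ 703.4 -312.3   78.3] rect [ 701.5 -312. ] [16.4 48.8] 81.7
bottle 357 z 114.0 med [730.8 279.1 114.2] mean [729.8 279.4 114. ] rect [727.9 281.1] [56.  59.1] 47.59Traceback (most recent call last):
  File "<stdin>", line 15, in <module>
  File "h.py", line 17, in rect
    m=l==1+np.argmax(s[1:,4]); p=W[m]; z=np.median(p[:,2]); p=p[abs(p[:,2]-z)<tol]
           ~~~~~~~~~^^^^^^^^^
    return _wrapfunc(a, 'argmax', axis=axis, out=out, **kwds)
    return bound(*args, **kwds)
ValueError: attempt to get argmax of an empty sequence
```

```bash
python3 -m handwheel '[-1,0,0,0,0.14,-1,0,0,0,0.14,-1,0,0,0,0.14,-1,0,0,0,0.14,-1,0,0,0,0.14]' 30; python3 -m handwheel '[-1,0,0,0,0.14,-1,0,0,0,0.14,-1,0,0,0,0.12,-1,0,0,0,0,-1,0,0,0,0]'
cat >> h.py <<'E'
def delta(t,yaw):
    from scipy.spatial.transform import Rotation as Ro
    s=telemetry.state(); R=Ro.from_quat(s['tcp_rot']).as_matrix()
    d=R.T@(np.array(t)-s['tool_pos']); y=np.degrees(np.arctan2(R[1,0],R[0,0]))
    print('t',round(s['time_s'],2),'pos',s['tool_pos'].round(1),'tooldelta',d.round(1),'yaw',round(y,2),'turn',round(-np.radians(yaw-y),4),'F',s['contact_force'].round(1),'open',round(s['opening'],1),'zaxis',R[:,2].round(3))
E
python3 -c "
from h import *
delta([470.5,126.5,200],3.6)"
```

```text
time_s: 0.65
tool_pos: [246.6, 572.6, 245.3]
tcp_rot: [0.976, 0.218, -0.001, 0.002]
contact_force: [0.1, -0.4, 0.1]
opening: 88.2
time_s: 1.15
tool_pos: [246.2, 571.6, 243.7]
tcp_rot: [1.0, 0.011, -0.002, 0.004]
contact_force: [-0.4, 0.3, -0.1]
opening: 88.1
t 1.15 pos [246.2 571.6 243.7] tooldelta [214.3 449.8  46.1] yaw 1.31 turn -0.04 F [-0.4  0.3 -0.1] open 88.1 zaxis [-0.003 -0.007 -1.   ]
```

```bash
python3 -m handwheel '[-1,20,42,2,-0.02,-1,20,42,2,-0.02,-1,20,42,2,0,-1,20,42,2,0,-1,20,42,2,0]'; python3 -m handwheel '[-1,20,42,2,0,-1,20,42,2,0,-1,20,42,2,0,-1,20,42,2,0,-1,0,0,0,0]'
python3 -c "
from h import *
delta([470.5,126.5,200],3.6)"
```

```text
time_s: 1.65
tool_pos: [359.2, 366.8, 234.0]
tcp_rot: [0.999, 0.045, -0.001, 0.002]
contact_force: [0.0, -1.2, 0.1]
opening: 87.6
time_s: 2.15
tool_pos: [459.6, 196.4, 226.9]
tcp_rot: [0.999, 0.051, 0.0, 0.002]
contact_force: [-0.1, 0.5, 0.4]
opening: 87.8
t 2.15 pos [459.6 196.4 226.9] tooldelta [ 3.8 70.5 27.2] yaw 5.82 turn 0.0387 F [-0.1  0.5  0.4] open 87.8 zaxis [ 0.001 -0.004 -1.   ]
```

```bash
python3 -m handwheel '[-1,2,35,12,0.02,-1,2,35,12,0.02,-1,0,0,0,0,-1,0,0,0,0]'
python3 - <<'E'
from h import *
c=cap('wrist'); cv2.imwrite('pics/w1.png',c['pixels'])
delta([470.5,126.5,152],3.6)
W=cloud(c); z=W[...,2]
rect(W,(abs(W[...,0]-470)<40)&(abs(W[...,1]-126)<40)&(z>146)&(z<165),'knob')
E
```

```text
time_s: 2.55
tool_pos: [471.2, 125.2, 203.1]
tcp_rot: [0.999, 0.034, 0.001, 0.001]
contact_force: [0.2, 0.9, 0.2]
opening: 87.9
t 2.6 pos [471.1 125.4 203. ] tooldelta [-0.6 -1.2 51. ] yaw 3.87 turn 0.0048 F [-0.   0.3 -0.2] open 88.0 zaxis [ 0.002 -0.002 -1.   ]
knob 1897 z 155.0 med [470.4 127.5 155. ] mean [470.4 127.3 154.8] rect [470.3 126.3] [33.1 32.7] 51.0
```

View pics/w1.png

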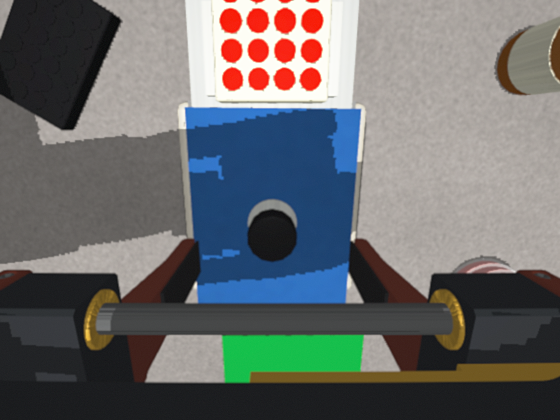

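The wrist view has the knob at (272,235), centred between the open fingers, with the plate behind the lid. I'm descending to grasp it.

```bash
python3 -m handwheel '[-1,-0.3,-0.6,20,0,-1,-0.3,-0.6,20,0,-1,0,0,10,0,-1,0,0,0,0]'
python3 -c "
from h import *
delta([470.4,126.5,151],3.6)"
```

```text
time_s: 3.0
tool_pos: [471.6, 131.6, 153.8]
tcp_rot: [0.999, 0.038, 0.003, 0.0]
contact_force: [0.4, -0.1, -0.1]
opening: 87.8
t 3.0 pos [471.6 131.6 153.8] tooldelta [-1.6  5.   2.7] yaw 4.4 turn 0.014 F [ 0.4 -0.1 -0.1] open 87.8 zaxis [ 0.007 -0.    -1.   ]
```

```bash
python3 -m handwheel '[-1,-1.6,5,2,0.01,-1,0,0,0,0]'
python3 -c "
from h import *
delta([470.4,126.5,151],3.6)"
```

```text
time_s: 3.2
tool_pos: [470.6, 127.4, 152.5]
tcp_rot: [0.999, 0.034, 0.004, 0.0]
contact_force: [0.5, -0.8, 1.3]
opening: 87.6
t 3.2 pos [470.6 127.4 152.5] tooldelta [-0.3  0.9  1.5] yaw 3.93 turn 0.0057 F [ 0.5 -0.8  1.3] open 87.6 zaxis [ 0.008  0.    -1.   ]
```

```bash
python3 -m handwheel '[1,0,0.5,1.5,0,1,0,0,0,0,1,0,0,0,0,1,0,0,0,0,1,0,0,0,0]' 35; python3 -m handwheel '[1,0,0,0,0,1,0,0,0,0,1,0,0,0,0]'
python3 -c "
from h import *
delta([470.4,126.5,151],3.6)"
```

```text
time_s: 3.7
tool_pos: [471.9, 126.9, 152.9]
tcp_rot: [0.999, 0.034, 0.006, -0.0]
contact_force: [0.9, -0.6, -0.4]
opening: 51.2
time_s: 4.0
tool_pos: [471.3, 126.8, 152.9]
tcp_rot: [0.999, 0.034, 0.005, -0.0]
contact_force: [0.5, -0.1, 1.0]
opening: 33.3
t 4.0 pos [471.3 126.8 152.9] tooldelta [-1.   0.2  1.9] yaw 3.89 turn 0.0051 F [ 0.5 -0.1  1. ] open 33.3 zaxis [ 0.01   0.001 -1.   ]
```

Gripped at an opening of 33.3 mm, against a 34 mm knob. I'll let the grip settle, then lift.

```bash
python3 -m handwheel '[1,0,0,0,0,1,0,0,0,0,1,0,0,-4,0,1,0,0,-6,0,1,0,0,-8,0]'
python3 -c "
from h import *
delta([470.4,126.5,210],3.6)"
```

```text
time_s: 4.5
tool_pos: [469.9, 126.5, 170.3]
tcp_rot: [0.999, 0.034, 0.003, 0.0]
contact_force: [0.6, 0.2, -3.9]
opening: 33.6
t 4.5 pos [469.9 126.5 170.3] tooldelta [  0.8   0.  -39.7] yaw 3.9 turn 0.0052 F [ 0.6  0.2 -3.9] open 33.6 zaxis [ 0.006 -0.    -1.   ]
```

```bash
python3 -m handwheel '[1,0,0,-12,0,1,0,0,-15,0,1,0,0,-15,0,1,0,0,-5,0,1,0,0,0,0]'
python3 - <<'E'
from h import *
delta([518.2,-179.4,215],3.8)
c=cap('wrist'); cv2.imwrite('pics/w2.png',c['pixels'])
E
```

```text
time_s: 5.0
tool_pos: [470.1, 126.6, 223.1]
tcp_rot: [0.999, 0.034, 0.005, -0.0]
contact_force: [-0.7, 0.2, -3.2]
opening: 33.3
t 5.0 pos [470.1 126.6 223.1] tooldelta [ 27.1 308.5   8.4] yaw 3.9 turn 0.0017 F [-0.7  0.2 -3.2] open 33.3 zaxis [ 0.01   0.001 -1.   ]
```

View pics/w2.png

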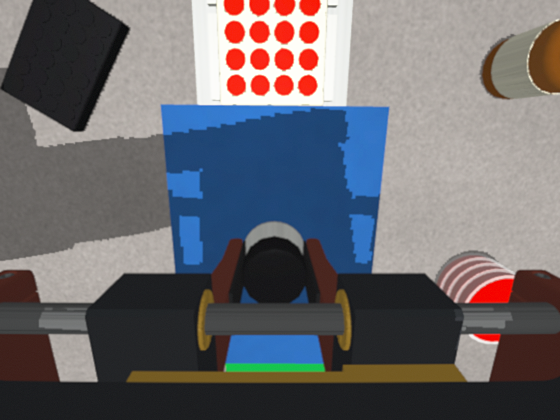

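The lid is held level by the knob at (275,265), and the plate hasn't moved. I'm carrying the lid to the mat.

```bash
python3 -m handwheel '[1,1,15,0,0,1,3,30,0,0,1,3,30,0,0,1,3,30,0,0,1,3,30,0,0]'; python3 -m handwheel '[1,3,30,0,0,1,3,30,0,0,1,3,30,0,0,1,2,20,0,0,1,0,10,0,0]'
python3 -c "
from h import *
delta([518.2,-179.4,215],3.8)"
```

```text
time_s: 5.55
tool_pos: [490.8, -8.4, 220.2]
tcp_rot: [0.999, 0.037, 0.003, -0.001]
contact_force: [0.9, 0.3, -3.5]
opening: 33.8
time_s: 6.05
tool_pos: [509.2, -134.1, 216.3]
tcp_rot: [0.999, 0.036, -0.0, -0.001]
contact_force: [0.2, 0.6, -3.7]
opening: 33.3
t 6.05 pos [ 509.2 -134.1  216.3] tooldelta [ 5.7 45.8  1.2] yaw 4.14 turn 0.0059 F [ 0.2  0.6 -3.7] open 33.3 zaxis [-0.001  0.002 -1.   ]
```

```bash
python3 -m handwheel '[1,2,20,0,0,1,2,16,0,0,1,1,6,0,0,1,0,0,0,0]'; python3 -m handwheel '[1,0,0,20,0,1,0,0,25,0,1,0,0,25,0,1,0,0,20,0,1,0,0,0,0]'
python3 - <<'E'
from h import *
delta([518.2,-179.4,76],3.8)
c=cap('scene'); cv2.imwrite('pics/s3.png',cv2.resize(c['pixels'][150:400,80:420],None,fx=2.2,fy=2.2))
E
```

```text
time_s: 6.45
tool_pos: [516.1, -177.1, 214.0]
tcp_rot: [0.999, 0.035, -0.002, -0.002]
contact_force: [-0.4, 1.3, -3.8]
opening: 33.5
time_s: 6.95
tool_pos: [516.3, -173.0, 122.3]
tcp_rot: [0.999, 0.036, -0.001, -0.003]
contact_force: [0.1, -0.7, -2.6]
opening: 33.7
t 6.95 pos [ 516.3 -173.   122.3] tooldelta [ 1.5  6.7 46.2] yaw 4.16 turn 0.0063 F [ 0.1 -0.7 -2.6] open 33.7 zaxis [-0.003  0.005 -1.   ]
```

View pics/s3.png

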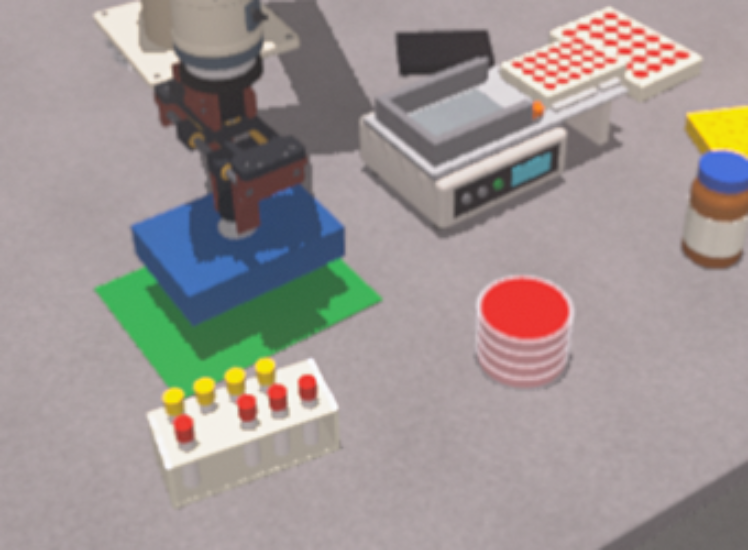

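The lid is level above the mat, and the chamber is open with the orange catch visible at about (537,108). I'm lowering gently.

```bash
python3 -m handwheel '[1,0.5,3,12,0,1,0.5,3,12,0,1,0,2,10,0,1,0,0,4,0,1,0,0,0,0]'
python3 -c "
from h import *
delta([518.2,-179.4,76],3.8)"
```

```text
time_s: 7.5
tool_pos: [521.1, -181.7, 85.4]
tcp_rot: [0.999, 0.037, 0.002, -0.001]
contact_force: [-0.3, -0.6, -2.8]
opening: 33.5
t 7.5 pos [ 521.1 -181.7   85.4] tooldelta [-2.8 -2.5  9.4] yaw 4.21 turn 0.0071 F [-0.3 -0.6 -2.8] open 33.5 zaxis [ 0.004  0.003 -1.   ]
```

```bash
python3 -m handwheel '[1,-2,-2,2.5,0,1,-1,-1,2,0,1,0,0,2,0,1,0,0,1,0,1,0,0,0,0]'
python3 -c "
from h import *
delta([518.2,-179.4,76],3.8)"
```

```text
time_s: 8.0
tool_pos: [518.0, -178.9, 78.1]
tcp_rot: [0.999, 0.037, 0.003, -0.001]
contact_force: [1.0, -0.3, -3.8]
opening: 32.9
t 8.0 pos [ 518.  -178.9   78.1] tooldelta [0.1 0.5 2.1] yaw 4.2 turn 0.0069 F [ 1.  -0.3 -3.8] open 32.9 zaxis [ 0.005  0.002 -1.   ]
```

```bash
for i in 1 2; do python3 -m handwheel '[1,0,0,0.8,0,1,0,0,0.5,0]'; done
python3 -c "
from h import *
delta([518.2,-179.4,76],3.8)"
```

```text
time_s: 8.2
tool_pos: [518.3, -178.9, 77.0]
tcp_rot: [0.999, 0.037, 0.003, -0.001]
contact_force: [0.8, -0.0, -3.6]
opening: 33.2
time_s: 8.4
tool_pos: [518.4, -179.0, 75.9]
tcp_rot: [0.999, 0.037, 0.003, -0.001]
contact_force: [-2.9, 0.5, 2.5]
opening: 33.1
t 8.4 pos [ 518.4 -179.    75.9] tooldelta [-0.2  0.4 -0.1] yaw 4.2 turn 0.0069 F [-2.9  0.5  2.5] open 33.1 zaxis [ 0.006  0.002 -1.   ]
```

The lid has touched down: force z went from −3.6 to +2.5 N. I'll press a little more, then release.

```bash
python3 -m handwheel '[1,0,0,0.3,0]'; python3 -m handwheel '[0,0,0,0,0,-1,0,0,0,0,-1,0,0,0,0,-1,0,0,0,0,-1,0,0,0,0]'
python3 -c "
from h import *
delta([518.2,-179.4,180],3.8)"
```

```text
time_s: 8.5
tool_pos: [518.4, -179.0, 75.9]
tcp_rot: [0.999, 0.037, 0.003, -0.001]
contact_force: [-2.0, 0.4, 3.2]
opening: 33.2
time_s: 9.0
tool_pos: [519.9, -179.6, 76.8]
tcp_rot: [0.999, 0.037, 0.005, -0.0]
contact_force: [0.1, 0.1, 0.3]
opening: 69.9
t 9.0 pos [ 519.9 -179.6   76.8] tooldelta [  -0.7   -0.3 -103.2] yaw 4.2 turn 0.0069 F [0.1 0.1 0.3] open 69.9 zaxis [ 0.009  0.001 -1.   ]
```

```bash
python3 -m handwheel '[-1,-1,0,0,0,-1,0,0,-10,0,-1,0,0,-25,0,-1,0,0,-40,0,-1,0,0,-40,0]'
python3 - <<'E'
from h import *
delta([456,380,180],3.6)
c=cap('scene'); cv2.imwrite('pics/s4.png',cv2.resize(c['pixels'][150:400,80:420],None,fx=2.2,fy=2.2))
E
```

```text
time_s: 9.5
tool_pos: [514.3, -178.5, 191.3]
tcp_rot: [0.999, 0.037, -0.001, -0.003]
contact_force: [1.1, -1.4, 0.1]
opening: 87.9
t 9.5 pos [ 514.3 -178.5  191.3] tooldelta [ -17.3 -561.2   14.2] yaw 4.19 turn 0.0103 F [ 1.1 -1.4  0.1] open 87.9 zaxis [-0.002  0.005 -1.   ]
```

View pics/s4.png

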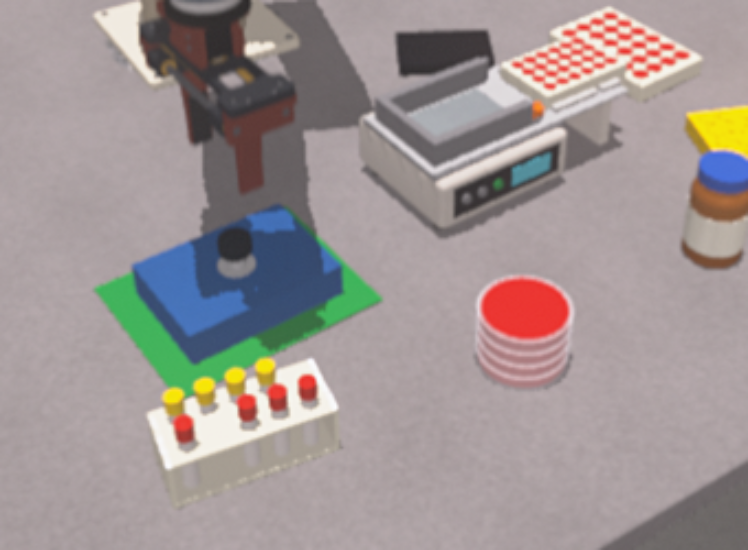

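The lid sits flat and knob up within the mat: knob at (235,245), with a green margin all round. Next I'm moving over to behind the plate with the gripper closed.

```bash
python3 -m handwheel '[-1,-1,-20,0,0,1,-1,-40,0,0,1,-1,-45,0,0,1,-1,-45,0,0,1,-1,-45,0,0]' 40; python3 -m handwheel '[1,-1,-45,0,0,1,-1,-45,0,0,1,-1,-45,0,0,1,-1,-45,0,0,1,-1,-45,0,0]'
python3 -c "
from h import *
delta([454,382,195],3.6)"
```

```text
time_s: 10.05
tool_pos: [502.2, 14.5, 205.2]
tcp_rot: [0.999, 0.032, 0.011, 0.002]
contact_force: [0.6, -0.1, 0.3]
opening: 59.2
time_s: 10.55
tool_pos: [481.1, 247.8, 207.9]
tcp_rot: [0.999, 0.031, 0.014, 0.001]
contact_force: [0.5, -0.8, -0.3]
opening: 19.4
t 10.55 pos [481.1 247.8 207.9] tooldelta [ -19.  -135.7   12. ] yaw 3.6 turn 0.0 F [ 0.5 -0.8 -0.3] open 19.4 zaxis [ 0.027 -0.001 -1.   ]
```

```bash
python3 -m handwheel '[1,-4,-40,0,0,1,-4,-40,0,0,1,-4,-35,0,0,1,-4,-15,0,0,1,0,0,0,0]'
python3 - <<'E'
from h import *
delta([454,382,195],3.6)
c=cap('top'); W=cloud(c); cv2.imwrite('pics/t5.png',cv2.resize(c['pixels'][120:330,80:460],None,fx=2,fy=2))
hsv=cv2.cvtColor(c['pixels'],cv2.COLOR_BGR2HSV); H,S,V=[hsv[...,i] for i in range(3)]
z=W[...,2]; x=W[...,0]; y=W[...,1]
R=lambda x0,x1,y0,y1,z0,z1:(x>x0)&(x<x1)&(y>y0)&(y<y1)&(z>z0)&(z<z1)
rect(W,R(350,680,-350,-20,35,48)&(H>100)&(H<130)&(S>110),'lid')
rect(W,R(350,680,-350,-20,-5,12)&(H>45)&(H<80)&(S>120),'mat')
rect(W,R(390,530,200,370,94,110),'plate')
rect(W,R(400,540,30,235,73,87),'deck')
E
```

```text
time_s: 11.05
tool_pos: [454.3, 387.1, 210.0]
tcp_rot: [0.999, 0.035, 0.016, -0.001]
contact_force: [0.7, 0.8, 0.4]
opening: 0.7
t 11.05 pos [454.3 387.1 210. ] tooldelta [-1.1  5.1 15. ] yaw 3.96 turn 0.0063 F [0.7 0.8 0.4] open 0.7 zaxis [ 0.031  0.002 -1.   ]
lid 2584 z 42.3 med [ 516.8 -174.6   42.3] mean [ 517.8 -176.9   42.3] rect [ 518.6 -178. ] [122.4 170.5] 3.66
mat 2204 z 4.3 med [ 489.5 -164.5    4.3] mean [ 508.2 -171.4    4.3] rect [ 518.1 -180. ] [186.1 226.5] 3.98
plate 1680 z 101.7 med [460.1 280.6 101.7] mean [460.2 280.6 101.6] rect [460.5 281.2] [ 86.8 126.8] 3.63
deck 2945 z 81.5 med [467.3 137.   81.5] mean [467.  136.1  81.5] rect [470.  134.8] [139.8 200. ] 0.06
```

View pics/t5.png

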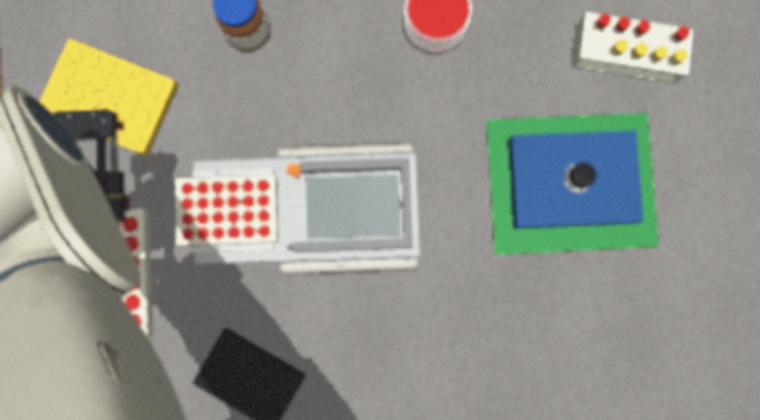

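The lid is on the mat, with its centre within about 2 mm of the mat's. The plate is undisturbed and the catch is at (293,170). I'm lowering the closed fingers beyond the plate's outer end.

```bash
python3 -m handwheel '[1,0,0,25,0.006,1,0,0,25,0,1,0,0,25,0,1,0,0,15,0,1,0,0,0,0]'
python3 - <<'E'
from h import *
delta([453.3,380,112],3.6)
E
```

```text
time_s: 11.6
tool_pos: [460.2, 379.0, 119.5]
tcp_rot: [0.999, 0.028, 0.017, -0.0]
contact_force: [-1.0, -0.6, -0.3]
opening: 0.5
t 11.6 pos [460.2 379.  119.5] tooldelta [-7.1 -1.4  7.2] yaw 3.25 turn -0.0061 F [-1.  -0.6 -0.3] open 0.5 zaxis [ 0.033  0.001 -0.999]
```

```bash
python3 -m handwheel '[1,-5,0,5,-0.003,1,-2,0,3,-0.003,1,0,0,0,0]'
python3 - <<'E'
from h import *
delta([453.3,375,112],3.6)
c=cap('wrist'); cv2.imwrite('pics/w6.png',c['pixels'])
W=cloud(c);z=W[...,2]; x=W[...,0]; y=W[...,1]
rect(W,(x>390)&(x<530)&(y>200)&(y<370)&(z>94)&(z<110),'plate')
E
```

```text
time_s: 11.9
tool_pos: [454.3, 377.5, 112.7]
tcp_rot: [0.999, 0.031, 0.017, -0.0]
contact_force: [0.5, -0.0, 0.3]
opening: 0.2
t 11.9 pos [454.3 377.5 112.7] tooldelta [-1.2  2.5  0.6] yaw 3.51 turn -0.0016 F [ 0.5 -0.   0.3] open 0.2 zaxis [ 0.035  0.002 -0.999]
plate 259 z 100.1 med [458.8 319.  100.1] mean [459.  319.4 100.1] rect [459.2 319.1] [ 5.5 26.7] 3.15
```

View pics/w6.png

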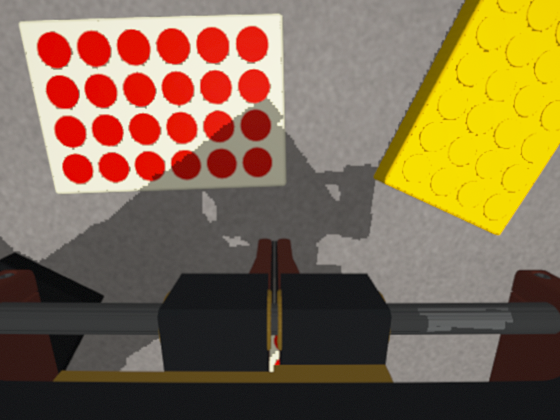

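The fingers are lined up behind the plate. I'll advance slowly to contact.

```bash
python3 -m handwheel '[1,-0.5,5,0,0,1,-0.5,5,0,0,1,0,5,0,0,1,0,5,0,0,1,0,5,0,0]'
python3 - <<'E'
from h import *
delta([455.8,350,112],3.6)
E
```

```text
time_s: 12.45
tool_pos: [455.8, 352.1, 114.8]
tcp_rot: [0.999, 0.031, 0.019, -0.002]
contact_force: [0.2, 1.0, -1.0]
opening: 0.4
t 12.45 pos [455.8 352.1 114.8] tooldelta [-0.2  2.1  2.8] yaw 3.58 turn -0.0004 F [ 0.2  1.  -1. ] open 0.4 zaxis [ 0.038  0.005 -0.999]
```

```bash
python3 -m handwheel '[1,0,6,1,0,1,0,6,1,0,1,0,6,1,0,1,0,6,0.8,0,1,0,6,0.8,0]'
python3 - <<'E'
from h import *
s=telemetry.state()['tool_pos']; print('line x',460.4+(281-(s[1]-10))*0.063-0.9)
delta([455.8,350,112],3.6)
E
```

```text
time_s: 12.95
tool_pos: [460.5, 324.2, 112.5]
tcp_rot: [0.999, 0.03, 0.022, -0.006]
contact_force: [-4.5, 7.8, 5.8]
opening: 0.3
line x 457.4114144186252
t 12.95 pos [460.5 324.2 112.5] tooldelta [ -3.2 -26.1   0.7] yaw 3.43 turn -0.003 F [-4.5  7.8  5.8] open 0.3 zaxis [ 0.044  0.014 -0.999]
```

```bash
python3 -m handwheel '[1,-1.5,-2,-0.5,0,1,-1.5,0,0,0]'
cat > p.py <<'E'
from h import *
import sys
s=telemetry.state()['tool_pos']; print('line x',460.4+(281-(s[1]-10))*0.063-0.9)
delta([455.8,350,112],3.6)
c=cap('top'); W=cloud(c); cv2.imwrite(f'pics/{sys.argv[1]}.png',cv2.resize(c['pixels'][170:280,140:320],None,fx=4,fy=4))
z=W[...,2]; x=W[...,0]; y=W[...,1]; hsv=cv2.cvtColor(c['pixels'],cv2.COLOR_BGR2HSV); H,S,V=[hsv[...,i] for i in range(3)]
m=(x>390)&(x<540)&(y>20)&(y<370)&(z>92)&(z<108)&(S>150)&((H<8)|(H>172))
n,l,st,ce=cv2.connectedComponentsWithStats(m.astype(np.uint8)); pts=[W[l==i].mean(0) for i in range(1,n) if st[i,4]>5]
r=cv2.minAreaRect(np.array(pts)[:,:2].astype(np.float32)); print(len(pts),'wells',np.round(r,2) if 0 else r)
E
python3 p.py t7
```

```text
time_s: 13.15
tool_pos: [457.2, 324.8, 112.7]
tcp_rot: [0.999, 0.03, 0.022, -0.006]
contact_force: [-0.9, 0.4, 1.1]
opening: 0.4
line x 457.3717210649862
t 13.15 pos [457.2 324.8 112.7] tooldelta [  0.1 -25.2   1. ] yaw 3.39 turn -0.0036 F [-0.9  0.4  1.1] open 0.4 zaxis [ 0.044  0.013 -0.999]
23 wells ((461.8426818847656, 248.92434692382812), (58.41550827026367, 96.90668487548828), 1.4080668687820435)
```

View pics/t7.png

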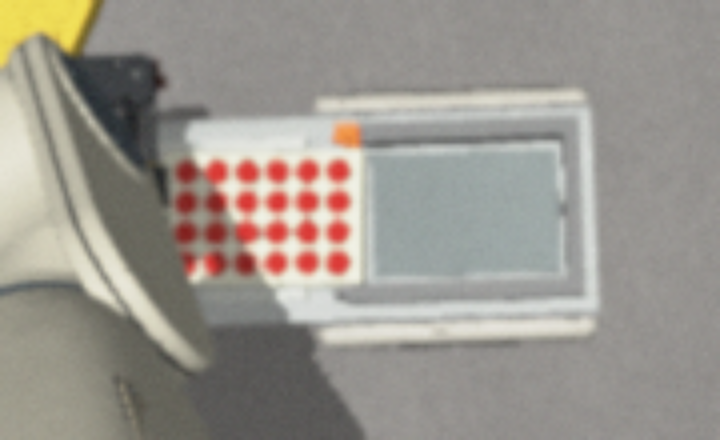

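The plate is square in the rails and its front is at the catch (345,135). I'll continue in small steps.

```bash
python3 -m handwheel '[1,-0.5,6,0,0,1,-0.6,6,0,0,1,-0.6,6,0.2,0,1,-0.6,6,0.2,0]'
python3 p.py t8
```

```text
time_s: 13.6
tool_pos: [456.8, 301.2, 112.5]
tcp_rot: [0.999, 0.03, 0.023, -0.008]
contact_force: [-0.5, 5.5, 3.4]
opening: 0.4
line x 458.8562737813585
t 13.6 pos [456.8 301.2 112.5] tooldelta [  1.9 -48.7   1.3] yaw 3.43 turn -0.003 F [-0.5  5.5  3.4] open 0.4 zaxis [ 0.046  0.016 -0.999]
22 wells ((462.29205322265625, 227.57809448242188), (58.270511627197266, 97.9445571899414), 2.2631654739379883)
```

```bash
python3 -m handwheel '[1,0.3,6,0,0,1,0.2,6,0,0,1,0,6,0,0,1,0,6,0,0,1,0,6,0,0]'
python3 p.py t9
```

```text
time_s: 14.15
tool_pos: [459.0, 268.4, 112.4]
tcp_rot: [0.999, 0.03, 0.023, -0.008]
contact_force: [-2.1, 3.7, 4.0]
opening: 0.5
line x 460.9215929012214
t 14.15 pos [459.  268.4 112.4] tooldelta [  1.6 -81.6   1.6] yaw 3.39 turn -0.0037 F [-2.1  3.7  4. ] open 0.5 zaxis [ 0.046  0.017 -0.999]
21 wells ((464.9792175292969, 193.78509521484375), (58.51161193847656, 95.58262634277344), 2.3570141792297363)
```

View pics/t9.png

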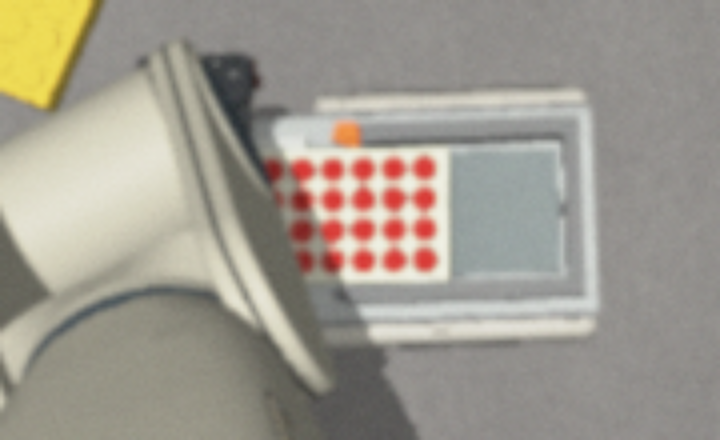

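The plate is inside the chamber and sliding past the catch, with about 73 mm to go.

```bash
python3 -m handwheel '[1,0.3,7,0,0,1,0.2,7,0,0,1,0,7,0,0,1,0,7,0,0,1,0,7,0,0]'
python3 p.py t10
```

```text
time_s: 14.7
tool_pos: [460.5, 230.2, 111.7]
tcp_rot: [0.999, 0.03, 0.022, -0.007]
contact_force: [-2.1, 3.7, 2.4]
opening: 0.7
line x 463.3297089683138
t 14.7 pos [460.5 230.2 111.7] tooldelta [   2.4 -119.8    1.3] yaw 3.39 turn -0.0037 F [-2.1  3.7  2.4] open 0.7 zaxis [ 0.043  0.015 -0.999]
18 wells ((467.170166015625, 146.9803466796875), (58.5126838684082, 78.50604248046875), 3.580911874771118)
```

```bash
python3 -m handwheel '[1,0.5,6,0,0,1,0.3,6,0,0,1,0.2,5,0,0,1,0,4,0,0]'
python3 p.py t11
```

```text
time_s: 15.15
tool_pos: [462.2, 206.3, 111.0]
tcp_rot: [0.999, 0.03, 0.021, -0.006]
contact_force: [-1.5, 3.3, 1.8]
opening: 0.6
line x 464.83484784019583
t 15.15 pos [462.2 206.3 111. ] tooldelta [   2.1 -143.8    0.7] yaw 3.39 turn -0.0036 F [-1.5  3.3  1.8] open 0.6 zaxis [ 0.041  0.014 -0.999]
17 wells ((468.49078369140625, 121.337646484375), (58.65886306762695, 74.97575378417969), 3.983895778656006)
```

View pics/t11.png

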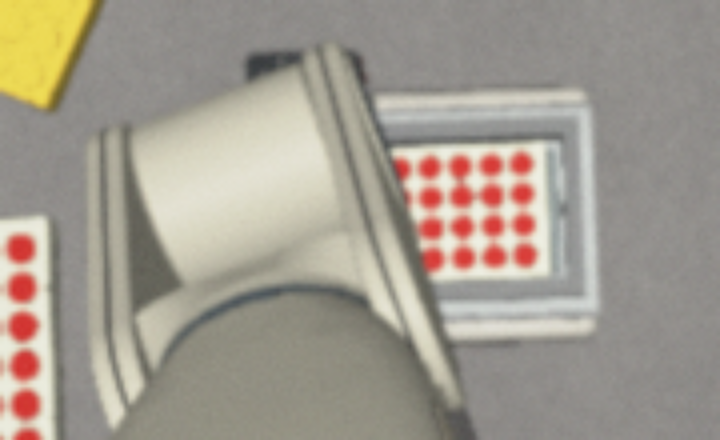

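About 8 to 10 mm is left before the rear wall. I'll take it in fine steps and watch the force.

```bash
python3 -m handwheel '[1,0.2,2.5,0,0,1,0.2,2.5,0,0]'; python3 -m handwheel '[1,0,1.5,0,0]'; python3 -m handwheel '[1,0,1.5,0,0]';  python3 -m handwheel '[1,0,1,0,0]'
```

```text
time_s: 15.4
tool_pos: [462.8, 200.5, 110.8]
tcp_rot: [0.999, 0.03, 0.021, -0.006]
contact_force: [-1.4, 3.1, 2.4]
opening: 0.5
time_s: 15.5
tool_pos: [462.8, 198.9, 110.8]
tcp_rot: [0.999, 0.03, 0.021, -0.006]
contact_force: [-1.7, 4.3, 3.2]
opening: 0.5
time_s: 15.6
tool_pos: [462.9, 197.3, 110.8]
tcp_rot: [0.999, 0.03, 0.021, -0.006]
contact_force: [-2.6, 3.8, 4.0]
opening: 0.5
time_s: 15.7
tool_pos: [463.2, 196.2, 110.8]
tcp_rot: [0.999, 0.03, 0.021, -0.006]
contact_force: [0.2, 1.7, 1.5]
opening: 0.8
```

```bash
python3 -m handwheel '[1,0,1,0,0]'; python3 -m handwheel '[1,0,1,0,0]';  python3 -m handwheel '[1,0,0.8,0,0]'; python3 p.py t12
```

```text
time_s: 15.8
tool_pos: [463.7, 195.3, 110.8]
tcp_rot: [0.999, 0.03, 0.021, -0.006]
contact_force: [2.3, 5.7, -0.2]
opening: 0.3
time_s: 15.9
tool_pos: [465.0, 195.0, 111.1]
tcp_rot: [0.999, 0.03, 0.023, -0.007]
contact_force: [1.1, 8.0, -0.7]
opening: 0.5
time_s: 16.0
tool_pos: [465.2, 194.9, 111.1]
tcp_rot: [0.999, 0.029, 0.023, -0.008]
contact_force: [-2.8, 10.9, -0.1]
opening: 0.6
line x 465.55226024393545
t 16.0 pos [465.2 194.9 111.1] tooldelta [  -0.3 -155.4    1.3] yaw 3.35 turn -0.0043 F [-2.8 10.9 -0.1] open 0.6 zaxis [ 0.045  0.017 -0.999]
16 wells ((471.22344970703125, 101.5963134765625), (58.78678894042969, 58.81924819946289), 3.5408737659454346)
```

```bash
python3 - <<'E'
from h import *
c=cap('scene'); cv2.imwrite('pics/s12.png',cv2.resize(c['pixels'][140:260,230:420],None,fx=4,fy=4,interpolation=cv2.INTER_CUBIC))
E
```

```text
(no output)
```

View pics/s12.png

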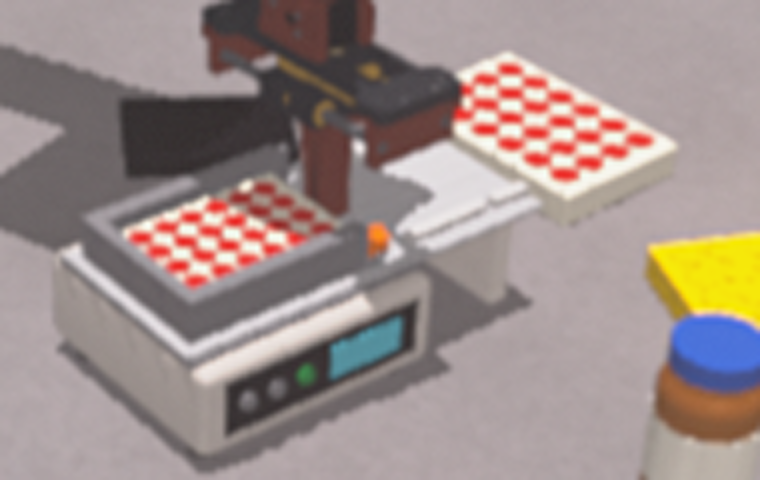

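View pics/t12.png

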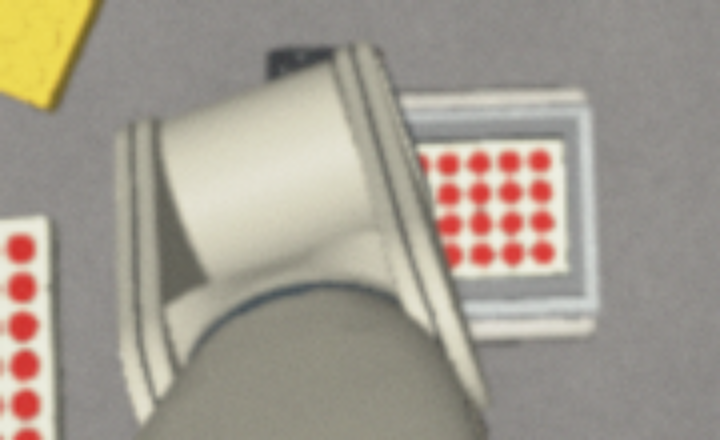

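The plate is against the rear wall: force is climbing with no further motion. I'll press once more, back off and check the catch.

```bash
python3 -m handwheel '[1,0,1.2,0,0,1,0,1.2,0,0]'; python3 -m handwheel '[1,0,-8,0,0,1,0,-15,-2,0,1,0,-20,-10,0,1,0,-20,-30,0,1,0,0,-40,0]'
python3 -c "
from h import *
delta([455.8,350,250],3.6)"
```

```text
time_s: 16.3
tool_pos: [465.2, 194.9, 110.9]
tcp_rot: [0.999, 0.029, 0.023, -0.01]
contact_force: [-3.7, 12.4, 0.6]
opening: 0.8
time_s: 16.8
tool_pos: [454.4, 255.5, 189.9]
tcp_rot: [0.999, 0.028, 0.017, -0.005]
contact_force: [0.6, 0.2, 0.6]
opening: 0.4
t 16.8 pos [454.4 255.5 189.9] tooldelta [  8.8 -94.8 -59. ] yaw 3.25 turn -0.006 F [0.6 0.2 0.6] open 0.4 zaxis [ 0.034  0.011 -0.999]
```

```bash
python3 -m handwheel '[1,0,-45,-20,0,1,0,-45,-20,0,1,0,-45,-10,0,1,0,-45,0,0,1,0,-30,0,0]'
python3 p.py t13; python3 - <<'E'
from h import *
c=cap('scene'); cv2.imwrite('pics/s13.png',cv2.resize(c['pixels'][150:250,240:380],None,fx=5.5,fy=5.5,interpolation=cv2.INTER_CUBIC))
cv2.imwrite('pics/s13f.png',c['pixels'])
for n in('top','scene'):
    c=load(n) if n=='top' else c; W=cloud(c); hsv=cv2.cvtColor(c['pixels'],cv2.COLOR_BGR2HSV); H,S,V=[hsv[...,i] for i in range(3)]
    z=W[...,2]; x=W[...,0]; y=W[...,1]
    R=lambda x0,x1,y0,y1,z0,z1:(x>x0)&(x<x1)&(y>y0)&(y<y1)&(z>z0)&(z<z1)
    rect(W,R(380,560,20,260,94,108)&((S<60)|(H<8)|(H>172))&(V>130),n+' plate')
    rect(W,R(480,560,120,260,75,130)&(H>8)&(H<22)&(S>150),'catch')
E
```

```text
time_s: 17.3
tool_pos: [442.5, 469.0, 249.4]
tcp_rot: [0.999, 0.026, 0.021, -0.005]
contact_force: [0.5, 0.9, -1.0]
opening: 0.1
line x 448.2844265084866
t 17.3 pos [442.5 469.  249.4] tooldelta [  1.3 120.8 136.5] yaw 2.95 turn -0.0113 F [ 0.5  0.9 -1. ] open 0.1 zaxis [ 0.042  0.011 -0.999]
24 wells ((469.9871826171875, 120.68223571777344), (58.63544464111328, 97.09922790527344), 3.5821337699890137)
top plate 1581 z 101.6 med [470.8 120.2 101.6] mean [471.1 120.9 101.6] rect [472. 121.] [ 87.5 127.3] 3.61
catch 21 z 99.3 med [511.9 195.5  99.5] mean [512.1 195.8  99.8] rect [512.1 195.9] [12.2 10. ] 71.14
scene plate 1581 z 101.6 med [470.8 120.2 101.6] mean [471.1 120.9 101.6] rect [472. 121.] [ 87.5 127.3] 3.61
catch 21 z 99.3 med [511.9 195.5  99.5] mean [512.1 195.8  99.8] rect [512.1 195.9] [12.2 10. ] 71.14
```

View pics/t13.png

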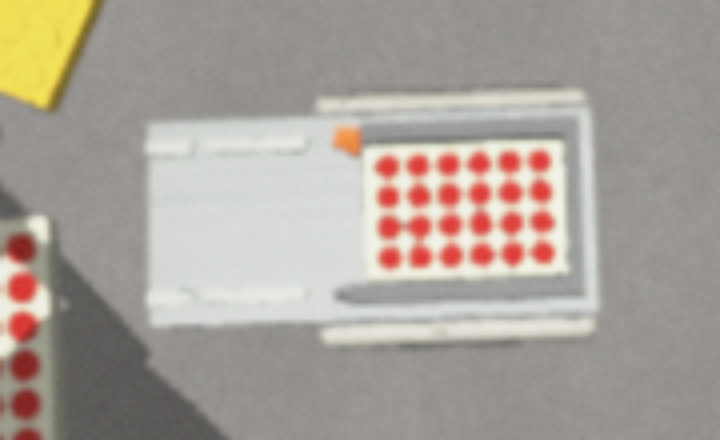

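View pics/s13.png

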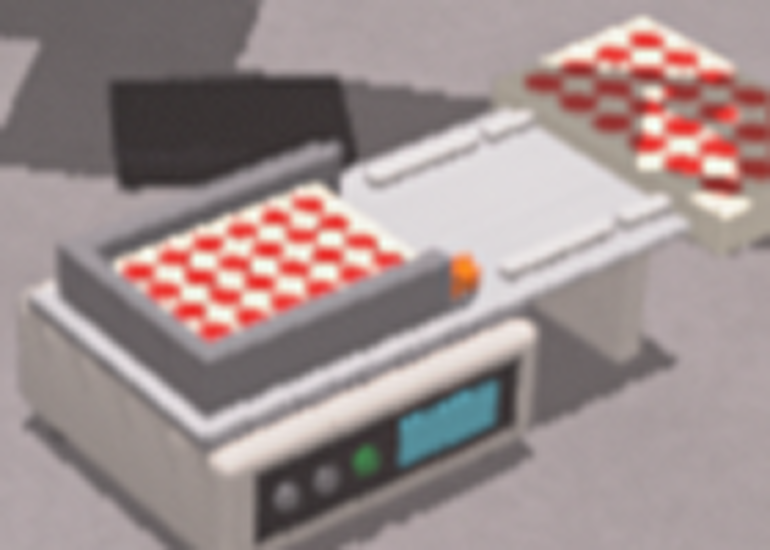

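View pics/s13f.png

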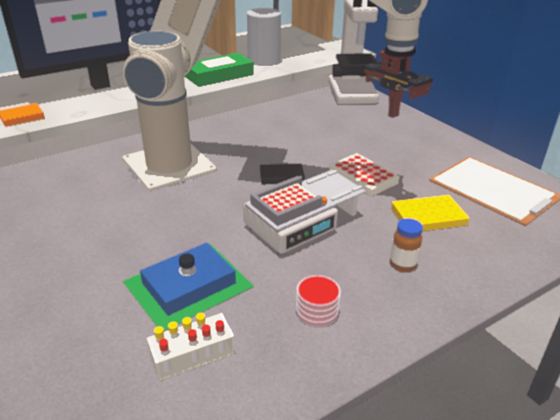

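The plate is home, and the orange catch at (347,140) looks proud behind its outer end. I'll compare the catch pixels quantitatively across the pictures: free, pressed and now.

```bash
python3 - <<'E'
from h import *
def f(n,s,x0,y0):
    im=cv2.imread(f'pics/{n}.png'); h=cv2.cvtColor(im,cv2.COLOR_BGR2HSV).astype(int)
    m=(h[...,0]>5)&(h[...,0]<20)&(h[...,1]>110)&(h[...,2]>150)
    yy,xx=np.nonzero(m); xx=xx/s+x0; yy=yy/s+y0; k=(xx>215)&(xx<240)&(yy>195)&(yy<215); print(n,k.sum()/s/s,xx[k].mean().round(2),yy[k].mean().round(2),xx[k].max().round(2),yy[k].min(),yy[k].max())
f('t5',2,80,120)
for n in('t7','t8','t9','t13'): f(n,4,140,170)
a=cv2.imread('pics/t5.png')[140:200,250:350]; b=cv2.imread('pics/t9.png')[80:200,280:480]; c=cv2.imread('pics/t13.png')[80:200,280:480]
cv2.imwrite('pics/cmp.png',np.vstack([cv2.resize(a,(330,198)),cv2.resize(b,(330,198)),cv2.resize(c,(330,198))]))
E
```

```text
t5 29.75 226.93 204.87 229.5 202.5 208.0
t7 29.75 226.97 203.82 230.0 201.25 206.5
t8 30.6875 226.96 203.73 230.0 201.0 206.5
t9 31.9375 226.87 203.65 230.0 200.75 206.5
t13 31.1875 227.05 204.98 230.0 202.25 208.25
```

View pics/cmp.png

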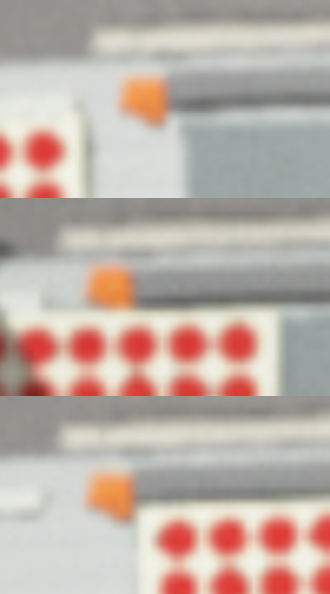

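The catch is back at its free position: image row 204.98, against 204.87 free and 203.7 while pressed. Everything is in place and the arm is clear, so I'm handing in.

```bash
python3 -m handwheel '[1,0,0,0,0]'; python3 -c "
from h import *
print(robot.hand_in())"
```

```text
time_s: 17.5
tool_pos: [441.9, 469.6, 248.1]
tcp_rot: [0.999, 0.027, 0.021, -0.004]
contact_force: [-0.0, 0.5, 0.4]
opening: 0.1
the job is handed in; nothing more can be done
None
```

The plate is loaded and the job is handed in, at 17.5 s of the 58 s allowed; hand-in gives no verdict.

- **Lid:** I lifted it off by its knob and set it down knob up, with a gentle touch-down. It sits about 2 mm from the mat's centre, and its angle matches the mat's.
- **Plate:** I pushed the smaller white plate (on the shelf) along it until the rear wall stopped it, at about 12 N. It moved about 160.5 mm by camera, within the 160 to 170 mm expected, and lies square in the chamber.
- **Catch:** It has sprung back behind the plate. Its image row is 204.98, against 204.87 when free and about 203.7 when pressed in.
- **Other objects:** The dishes, rack and bottle look untouched in the last picture, and the arm is clear of everything.

During the push the fingers drifted about 3 mm sideways and the plate turned by about 2° at the rails. I corrected this on the way, and the final plate angle is 3.6°, the same as at the start. None of the final checks failed or disagreed.

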